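# Load an ointment jar into the spring-fed dispenser

## Task

The spring-fed jar dispenser on the vet's exam table is empty. Stand the jar with the green lid upright on the black spring platform in the dispenser's mouth, then push it straight down by its lid until both orange catches have closed over the lid and it stays down by itself. Leave the jars with the red and blue lids standing where they are.

Things in the scene. Friction and masses are not known exactly. Their poses are not given: they have to be found in the camera images.
- jar_green: the jar to load: round white plastic ointment jar with a smooth green lid, 50 mm in diameter, 50 mm tall, about 90 g. Origin at the centre of its underside, z up along its axis (top of the lid at z = 50 mm). It stands loose on the table.
- jar_red: same jar with a red lid, origin at the centre of its underside; a bystander to leave standing.
- jar_blue: same jar with a blue lid, origin at the centre of its underside; a bystander to leave standing.
- dispenser: fixed white dispenser, 110 (x) by 120 (y) mm foot, 148 mm tall; origin at its underside's centre, z up the shaft (70 by 60 mm inside, one jar). Mouth: steel flares on +x, -x, orange sloping spring catches on +y, -y, 78-90 mm apart at the top, narrowing to guide the jar in; catch noses 34 mm apart, undersides at z = 122 mm. Catch tabs reach 57 mm off the axis, 75 mm pushed apart.
- platform (a joint): travel of the black 36 mm spring platform on the shaft's axis, m, down positive. At 0 its top is at z = 144 mm and a jar set within 9 mm of the axis stands on it; the stop is 0.086. Spring 3 to 11 N, with the catches up to 20 N. Past 0.072 (lid top below z = 122 mm) the catches snap over the lid: push to 0.076-0.082, let go, and the jar rises to stay under them.
Not all that is in view belongs to the job. Leave any purple or yellow look-alike of the jar_green alone. Leave any purple look-alike of the dispenser alone.

How it is judged (in metres and radians):
At the end, for the whole second after the job is handed in: The green-lidded jar rests under the catches: underside 50 to 82 mm above the dispenser's, within 15 mm of the shaft axis, within 10 degrees of upright, at rest; the red- and blue-lidded jars are within 10 degrees of upright and 40 mm of where they started (z of jar_green in the frame of dispenser between 0.05 and 0.082 m and horizontal distance between jar_green and dispenser below 0.015 m and angle between each of jar_green, jar_red, jar_blue's own z axis and vertical below 0.175 rad and linear speed of jar_green below 0.02 m/s and distance of each of jar_red, jar_blue from where it was at the start of the episode below 0.04 m); the robot touches nothing.
It fails at once if the red- or blue-lidded jar is knocked over or moved more than 40 mm (distance of any of jar_red, jar_blue from where it was at the start of the episode above 0.04 m or angle between any of jar_red, jar_blue's own z axis and vertical above 0.5 rad).
It also fails if it takes over 53 s, if anything falls off the work surface, if the arm or the gripper's body presses on something with over 40 N, if the wrist force passes 120 N, or if a joint passes its speed limit or range.

## Robot

A 6-joint arm with a two-finger parallel gripper is mounted at the origin on the work surface. World frame = base frame: x ahead of the robot, y to its left, z up, the work surface at z = 0. Lengths are in mm, angles in rad, forces in N, time in s.
With the tool pointing down it reaches from about 275 to 825 mm from the base axis. Payload 5.2 kg.
Tool frame: the origin (TCP) lies at the very end of the fingers, on their centre line; the grasp point (between the pads) lies r.grip_depth behind it (r.grip_depth is the distance from the TCP to the grasp point, in mm); z points along the fingers, y is the line along which they close (so a half turn about z gives the same grasp; the last joint's range is limited). The gripper opens to 93 mm and grips with 3 to 60 N. Pads are 15 mm wide; open, the fingers measure 128 mm over their backs; the gripper's body (75 mm by 188 mm) begins 65 mm behind the grasp point.
Start: joints at [0.915, 0.259, 1.535, -0, 1.348, -0.203], TCP at [240.597, 494.589, 218.653] pointing down, gripper open.
Joint ranges: [-3.14, 3.14], [-0.91, 2.08], [0.19, 2.58], [-1.22, 4.36], [0.22, 2.71], [-3.12, 3.12]. Speed limits (rad/s): [2.57, 2.57, 3.14, 3.14, 3.14, 3.14].

## Interface

Orientations are given as a unit quaternion [w, x, y, z].
In Python, from cell import r, vision, hand_in, models gives the robot as it stands.
- The arm moves only by the shell command python3 -m jog 'ROWS' [FORCE]. ROWS is JSON, a list of rows, each an object of numbers: "tx", "ty", "tz": the shift along the tool's x, y, z in mm; "turn": the turn about the tool's z in degrees; "gripper": the closure in counts, from 0 (fully open) to 255 (shut). In form: [{"tx": .., "ty": .., "tz": .., "turn": .., "gripper": ..}, ...]. A call has 1 to 5 rows; each row shifts and turns the commanded pose from where the row before left it, along the tool's axes as they then stand; what a row does not reach is not made up. A row lasts 1/8 s, in which the tool goes at most 62.5 mm and 10.7 degrees, less where a joint would pass 70% of its speed; a pose out of reach is approached as far as the arm can. A call with a gripper value outside its range is refused whole. The fingers move at their own pace and stop on an object; FORCE is the grip in N (left out, the last holds). Time passes only in rows, so rows that do not move let the fingers close. It gives the time, the measured TCP pose, the force, the opening and the grip force at its end, in the units of the state.
- r.get_obs(): the state, without advancing time (a new reading comes with each control period).
- vision.get_image(name): name is "scene" or "top" or "wrist"; returns a dict with "color" (480x640x3 uint8, red, green, blue), "fx", "fy", "cx", "cy" (pixels), "R" (3x3) and "t" (3): a world point X has camera coordinates R X + t. Camera axes: x right, y down, z forward; pixel columns grow to the right and rows downward; lengths in mm; the calibration is good to about 2 mm. A picture is of the moment at which its call begins. There is no depth.
- hand_in(): hands the job in; it is judged then, once.
Trained networks look in a picture, given as the dict that the camera call returned (one of the last four; its "shot" number tells which), for a name from the list of things; names that differ only in an ending like _2 or _b are one class to them, and where a whole thing is asked for, a point or a joint stands for the part that bears it (a point fixed in the world has none). Each returns a list of dicts, best first, with "p" (0 to 1); they miss things now and then, are a little off and sometimes report something else, mostly with a low value. They report only what shows in the picture. A call takes as long as a camera call. They do not tell look-alikes from the thing itself.
- models.silhouettes(target, picture): "mask" (480x640 bool, what is visible of it) and "uv" ([column, row] in pixels, amid what is visible of it).
The state is a dict: "t": time; "joint_positions": joint angles; "dq": joint speeds; "effort": joint torques, N m; "position": TCP position; "eef_rot": TCP orientation; "ft_force": force on the tool from outside, world axes, zero at the start; "wrist_torque": the same for the moment, N m; "grip_width": opening from 0.0 (shut) to 1.0 (fully open); "gripper_force": force on a finger pad.
Only numpy, scipy, OpenCV 4.12 (cv2) and the standard library are available. Lean on these libraries where they do the work, as an engineer would, in place of code of your own. Each camera call takes 0.05 s, during which the arm holds its last target. There are 200 camera calls.

## Working session

There is one attempt and no reset: what is moved stays moved. The work goes in short steps, Python scripts to look and compute and a shell command to move; the robot and the scene stay as the last step left them, time stands still between calls to the robot, and variables do not carry over. Pictures are saved under pics/ and viewed, at most 10 in all, crops included, and the job is handed in when it is done.

```bash
mkdir -p pics
cat > h.py <<'E'
import numpy as np, cv2
from cell import r, vision, hand_in, models
def at_z(p,uv,z):
    d=p["R"].T@np.array([(uv[0]-p["cx"])/p["fx"],(uv[1]-p["cy"])/p["fy"],1.]); c=-p["R"].T@p["t"]
    return c+d*(z-c[2])/d[2]
def save(p,n): cv2.imwrite(n,p["color"][...,::-1])
E
python3 - <<'E'
from h import *
ps={n:vision.get_image(n) for n in("scene","top")}
cv2.imwrite("pics/a.png",cv2.resize(np.hstack([ps["scene"]["color"],ps["top"]["color"]])[...,::-1],(800,300),interpolation=cv2.INTER_AREA))
save(ps["top"],"pics/top.png");save(ps["scene"],"pics/scene.png")
for n,p in ps.items():
  print(n,(-p["R"].T@p["t"]).round())
  for k,z in(("jar_green",50),("dispenser",144),("platform",144)):
    for d in models.silhouettes(k,p)[:6]:
      print(n,k,round(d["p"],2),np.round(d["uv"]),at_z(p,d["uv"],z).round(),d["mask"].sum(), p["color"][d["mask"]].mean(0).round())
o=r.get_obs();print(o,r.grip_depth)
E
```

```text
scene [1073. -342. 1001.]
scene jar_green 0.97 [219. 252.] [ 436. -249.   50.] 499 [175. 167.  17.]
scene jar_green 0.89 [152. 303.] [ 490. -425.   50.] 628 [111.  61. 136.]
scene jar_green 0.84 [184. 276.] [ 460. -342.   50.] 543 [ 71. 147.  94.]
scene dispenser 0.97 [491. 185.] [632. 353. 144.] 3317 [88. 56. 79.]
scene dispenser 0.77 [353. 163.] [422. 113. 144.] 2928 [102.  67.  90.]
scene dispenser 0.74 [419. 211.] [614. 166. 144.] 3329 [114. 102.  94.]
scene platform 0.71 [495. 171.] [604. 390. 144.] 237 [53. 46. 48.]
scene platform 0.67 [418. 209.] [607. 168. 144.] 3507 [115. 103.  95.]
scene platform 0.6 [424. 193.] [577. 204. 144.] 256 [43. 41. 42.]
scene platform 0.58 [357. 147.] [383. 148. 144.] 171 [54. 51. 55.]
top [ 345.   -6. 1240.]
top jar_green 0.74 [508. 250.] [ 478. -423.   50.] 494 [ 91.  51. 115.]
top jar_green 0.72 [428. 276.] [ 416. -244.   50.] 455 [160. 158.  43.]
top jar_green 0.66 [469. 258.] [ 457. -334.   50.] 478 [ 54. 124.  72.]
top dispenser 0.87 [225. 209.] [541. 200. 144.] 2913 [93. 83. 78.]
top dispenser 0.84 [248. 297.] [358. 144. 144.] 2752 [92. 65.
[... 279 characters left out ...]
'joint_positions': array([ 9.15200159e-01,  2.58719198e-01,  1.53514078e+00, -1.52755259e-05,
        1.34798778e+00, -2.02776016e-01]), 'dq': array([-0.00074903, -0.00123116, -0.00141118, -0.00108849, -0.0001036 ,
        0.00050851]), 'effort': array([-5.61761644e-04, -4.36722100e+01, -2.83929312e+01,  7.21243140e-02,
        3.42430780e-02, -3.52581162e-05]), 'position': array([240.55882347, 494.53088606, 218.53193255]), 'eef_rot': array([-4.63049924e-05,  2.24479026e-01,  9.74478912e-01, -1.19082968e-04]), 'ft_force': array([-0.70358739,  0.38745804, -0.61793809]), 'wrist_torque': array([ 0.03677979, -0.04576054, -0.00152267]), 'gripper_force': 0.0, 'grip_width': 1.0000342035476506} 18.8
```

View pics/top.png

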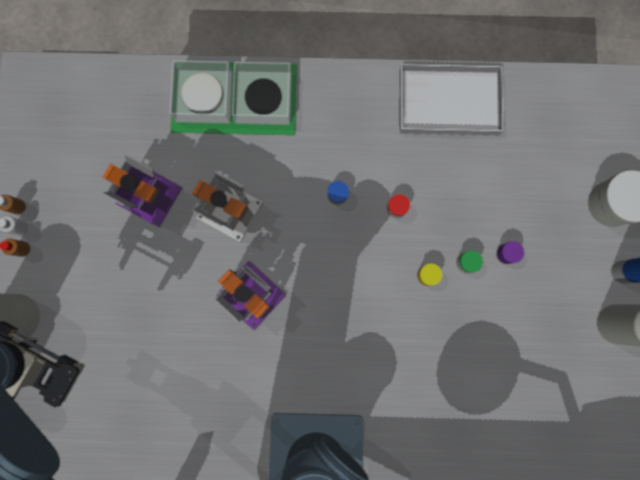

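View pics/scene.png

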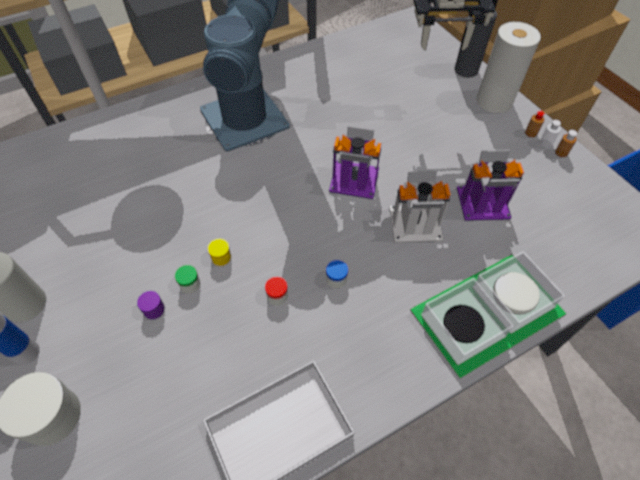

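The top view shows the green jar at (471,261) between yellow and purple decoys. The white dispenser is at about (219,199), with a purple one on each side. I'll go over the white dispenser first for a close look.

```bash
python3 -m jog '[{"tx":-44,"ty":-15,"tz":-15},{"tx":-44,"ty":-15,"tz":-15},{"tx":-44,"ty":-15,"tz":-15},{"tx":-44,"ty":-15,"tz":-15},{"tx":-44,"ty":-15,"tz":-15}]'
python3 -m jog '[{"tx":-44,"ty":-15,"tz":-10},{"tx":-44,"ty":-15},{"tx":-44,"ty":-15},{},{}]'
python3 - <<'E'
from h import *
p=vision.get_image("wrist");save(p,"pics/w1.png")
print((-p["R"].T@p["t"]).round(),p["R"].round(2))
for k in("dispenser","platform"):
    for d in models.silhouettes(k,p)[:4]: print(k,round(d["p"],2),np.round(d["uv"]),at_z(p,d["uv"],144).round())
E
```

```text
[179. 525. 384.] [[ 0.44  0.9  -0.  ]
 [ 0.87 -0.42  0.25]
 [ 0.23 -0.11 -0.97]]
dispenser 0.82 [165. 424.] [314. 323. 144.]$[0]: bad value
$[0]: bad value
```

View pics/w1.png

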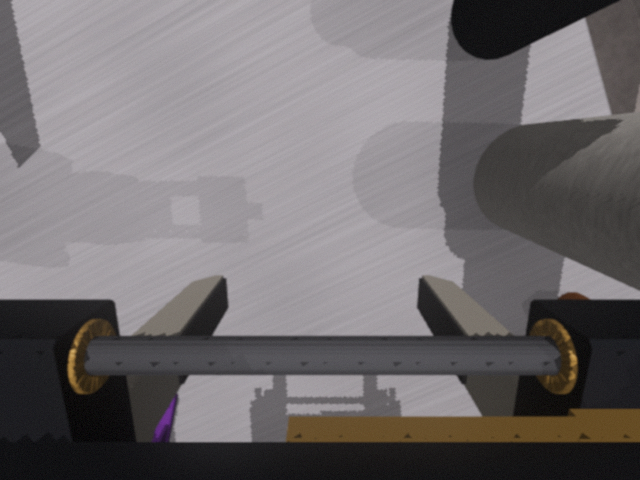

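The wrist view shows only shadows and the gripper. The dispenser isn't in it, because the camera looks toward tool +x. The rows need all five keys. I'll get lid and platform positions from the fixed cameras by colour, which is accurate enough to grasp with.

Run:
```python
from h import *
for n,g,pl,ar in(("scene",(184,276),(424,189),(424,192)),("top",(469,258),(217,199),(219,200))):
  p=vision.get_image(n);h=cv2.cvtColor(p["color"],cv2.COLOR_RGB2HSV).astype(int);H,S,V=h[...,0],h[...,1],h[...,2]
  yy,xx=np.mgrid[:480,:640]
  def c(m,o,rad):
    m=m&(np.hypot(xx-o[0],yy-o[1])<rad); return np.array([xx[m].mean(),yy[m].mean()]),m.sum()
  gm,a=c((abs(H-70)<20)&(S>120),g,25); print(n,"green",gm,a,at_z(p,gm,46).round(1))
  om,a=c((H<16)&(S>150),ar,30);print("orange",om,a,at_z(p,om,140).round(1))
  m=(H<16)&(S>150)&(np.hypot(xx-ar[0],yy-ar[1])<30); w=np.array([at_z(p,(x,y),140)[:2] for y,x in zip(*np.where(m))]);u,s,vt=np.linalg.svd(w-w.mean(0),full_matrices=False);print("axis deg",np.degrees(np.arctan2(vt[0,1],vt[0,0])),s/np.sqrt(len(w)),"mid",(w.min(0)+w.max(0))/2)
  bm,a=c((V<55),pl,11);print("black",bm,a,at_z(p,bm,144).round(1))
```

```text
scene green [185.80466472 275.37609329] 343 [ 456.2 -338.4   46. ]
orange [424.97787611 191.65265487] 452 [572.6 212.3 140. ]
axis deg -115.26611436162268 [39.06052404 12.14517798] mid [571.50132353 211.1610024 ]
black [424.04571429 190.37142857] 175 [570.9 210.1 144. ]
top green [470.77384196 260.98637602] 367 [ 452.3 -339.6   46. ]
orange [218.92555332 199.28571429] 497 [561.  214.7 140. ]
axis deg -117.21505120968304 [39.22540473  8.94733768] mid [561.76226141 214.64066895]
black [218.31578947 198.53110048] 209 [561.8 215.2 144. ]
```

```bash
python3 -m jog '[{"tx":0,"ty":-40,"tz":-10,"turn":10.6,"gripper":0},{"tx":0,"ty":-40,"tz":-10,"turn":10.6,"gripper":0},{"tx":0,"ty":-40,"tz":-10,"turn":10.6,"gripper":0}]'
```

```text
t: 1.02
position: [169.5, 398.2, 248.9]
eef_rot: [0.0, 0.486, 0.874, -0.0]
ft_force: [-0.8, 0.1, 0.3]
grip_width: 0.998
gripper_force: 0.0
```

```bash
python3 -m jog '[{"tx":-45,"ty":30,"tz":0,"turn":10,"gripper":0},{"tx":-45,"ty":30,"tz":0,"turn":10,"gripper":0},{"tx":-45,"ty":30,"tz":0,"turn":10,"gripper":0},{"tx":-45,"ty":30,"tz":0,"turn":10,"gripper":0},{"tx":-45,"ty":30,"tz":0,"turn":10,"gripper":0}]'; python3 -m jog '[{"tx":-45,"ty":30,"tz":0,"turn":9,"gripper":0}]'
cat >> h.py <<'E'
def go(x,y,z,yawy=None):
    from scipy.spatial.transform import Rotation as Ro
    o=r.get_obs();q=o["eef_rot"];M=Ro.from_quat([q[1],q[2],q[3],q[0]]).as_matrix()
    print("t",o["t"],"pos",o["position"].round(1),"yaw_y",np.degrees(np.arctan2(M[1,1],M[0,1])).round(1),"q",o["joint_positions"].round(2),"d_tool",(M.T@(np.array([x,y,z])-o["position"])).round(1))
E
python3 -c "
from h import *
go(454,-339,150)"
```

```text
t: 1.65
position: [359.7, 215.5, 248.8]
eef_rot: [0.0, 0.809, 0.587, 0.0]
ft_force: [0.9, -0.3, 0.1]
grip_width: 0.999
gripper_force: 0.0
t: 1.78
position: [374.3, 163.3, 248.8]
eef_rot: [0.0, 0.853, 0.522, 0.0]
ft_force: [0.4, -0.1, -0.4]
grip_width: 1.004
gripper_force: 0.0
t 1.775 pos [374.3 163.3 248.8] yaw_y -27.0 q [ 0.14 -0.03  1.79 -0.    1.38  0.61] d_tool [-411.2  299.3   98.8]
```

```bash
python3 -m jog '[{"tx":-46,"ty":33,"tz":5,"turn":0,"gripper":0},{"tx":-46,"ty":33,"tz":5,"turn":0,"gripper":0},{"tx":-46,"ty":33,"tz":5,"turn":0,"gripper":0},{"tx":-46,"ty":33,"tz":5,"turn":0,"gripper":0},{"tx":-46,"ty":33,"tz":10,"turn":0,"gripper":0}]'; python3 -m jog '[{"tx":-46,"ty":33,"tz":15,"turn":0,"gripper":0},{"tx":-46,"ty":33,"tz":15,"turn":0,"gripper":0},{"tx":-46,"ty":33,"tz":20,"turn":0,"gripper":0},{"tx":-43,"ty":35,"tz":19,"turn":0,"gripper":0},{"tx":0,"ty":0,"tz":0,"turn":0,"gripper":0}]'
python3 - <<'E'
from h import *
go(454,-339,18)
p=vision.get_image("wrist");save(p,"pics/w2.png")
h=cv2.cvtColor(p["color"],cv2.COLOR_RGB2HSV).astype(int)
for d in models.silhouettes("jar_green",p)[:4]: print(round(d["p"],2),np.round(d["uv"]),at_z(p,d["uv"],40).round(),d["mask"].sum(),p["color"][d["mask"]].mean(0).round())
m=(abs(h[...,0]-70)<20)&(h[...,1]>120);ys,xs=np.where(m)
print(len(xs),xs.min(),xs.max(),ys.min(),ys.max())
# left/right & near edges of lid top at z=50
print(at_z(p,((xs.min()+xs.max())/2,ys.min()),50).round(1))
E
```

```text
t: 2.4
position: [417.5, -116.8, 219.1]
eef_rot: [0.001, 0.852, 0.524, 0.001]
ft_force: [0.8, 1.0, 0.4]
grip_width: 0.999
gripper_force: 0.0
t: 3.02
position: [454.7, -339.8, 147.2]
eef_rot: [-0.001, 0.852, 0.523, -0.001]
ft_force: [-0.7, 1.0, 0.5]
grip_width: 0.998
gripper_force: 0.0
t 3.025 pos [ 454.7 -339.8  147.2] yaw_y -27.0 q [-0.84  0.35  1.59 -0.    1.2  -0.37] d_tool [  0.3  -0.7 129.2]
0.96 [320. 238.] [ 453. -338.   40.] 3691 [ 67. 151.  85.]
0.75 [390. 313.] [ 476. -420.   40.] 2871 [ 88.  49. 114.]
0.63 [224. 147.] [ 423. -246.   40.] 4482 [207. 200.  69.]
3300 0 633 209 479
[ 462.6 -315.1   50. ]
```

View pics/w2.png

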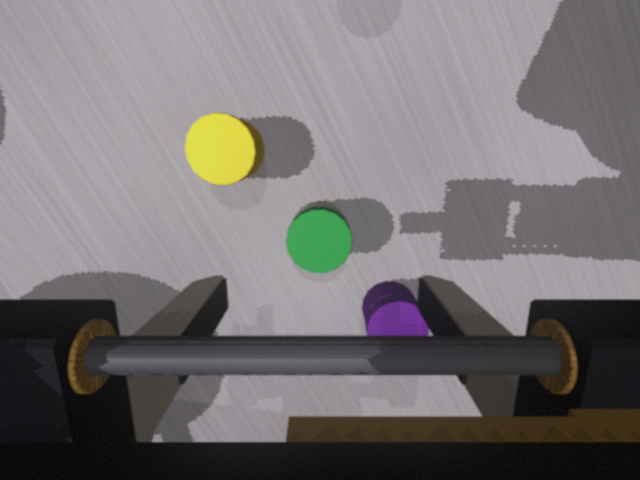

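The wrist view shows the green lid at (319,240), midway between the fingers. Measured, the jar is within 2 mm of the TCP in tool x. The purple decoy is behind the right finger and clear of it, so I'll descend and grip.

```bash
python3 -m jog '[{"tx":0,"ty":0,"tz":45,"turn":0,"gripper":0},{"tx":0,"ty":0,"tz":45,"turn":0,"gripper":0},{"tx":0,"ty":0,"tz":30,"turn":0,"gripper":0},{"tx":0,"ty":0,"tz":9,"turn":0,"gripper":60},{"tx":0,"ty":0,"tz":0,"turn":0,"gripper":255}]' 20; python3 -m jog '[{"tx":0,"ty":0,"tz":0,"turn":0,"gripper":255},{"tx":0,"ty":0,"tz":0,"turn":0,"gripper":255},{"tx":0,"ty":0,"tz":0,"turn":0,"gripper":255},{"tx":0,"ty":0,"tz":0,"turn":0,"gripper":255},{"tx":0,"ty":0,"tz":0,"turn":0,"gripper":255}]'
```

```text
t: 3.75
position: [455.8, -336.1, 21.5]
eef_rot: [0.0, 0.851, 0.525, 0.0]
ft_force: [0.1, -0.3, 0.1]
grip_width: 0.834
gripper_force: 0.0
t: 4.38
position: [455.6, -337.0, 21.6]
eef_rot: [0.001, 0.851, 0.524, 0.0]
ft_force: [-1.5, 0.8, 6.0]
grip_width: 0.535
gripper_force: 20.0
```

```bash
python3 -m jog '[{"tx":0,"ty":0,"tz":-20,"turn":0,"gripper":255},{"tx":0,"ty":0,"tz":-45,"turn":0,"gripper":255},{"tx":0,"ty":0,"tz":-55,"turn":0,"gripper":255},{"tx":20,"ty":0,"tz":-50,"turn":0,"gripper":255},{"tx":40,"ty":-10,"tz":-30,"turn":0,"gripper":255}]'; python3 -c "
from h import *
go(498,79,240)"
```

```text
t: 5.0
position: [474.2, -279.9, 223.4]
eef_rot: [0.002, 0.852, 0.523, 0.001]
ft_force: [0.8, -0.6, -1.4]
grip_width: 0.532
gripper_force: 20.0
t 5.0 pos [ 474.2 -279.9  223.4] yaw_y -26.9 q [-0.74  0.25  1.53 -0.    1.35 -0.27] d_tool [ 330.8 -141.1  -17.6]
```

```bash
python3 -m jog '[{"tx":50,"ty":-21,"tz":-5,"turn":0,"gripper":255},{"tx":50,"ty":-21,"tz":-5,"turn":0,"gripper":255},{"tx":50,"ty":-21,"tz":-5,"turn":0,"gripper":255},{"tx":50,"ty":-21,"tz":-3,"turn":0,"gripper":255},{"tx":50,"ty":-21,"tz":0,"turn":0,"gripper":255}]'; python3 -m jog '[{"tx":45,"ty":-20,"tz":0,"turn":0,"gripper":255},{"tx":32,"ty":-15,"tz":0,"turn":0,"gripper":255},{"tx":0,"ty":0,"tz":0,"turn":0,"gripper":255},{"tx":0,"ty":0,"tz":0,"turn":0,"gripper":255}]'
python3 - <<'E'
from h import *
go(566,213,240)
p=vision.get_image("wrist");save(p,"pics/w3.png")
print((-p["R"].T@p["t"]).round())
for k in("dispenser","platform"):
  for d in models.silhouettes(k,p)[:3]: print(k,round(d["p"],2),np.round(d["uv"]),at_z(p,d["uv"],144).round(),d["mask"].sum(),p["color"][d["mask"]].mean(0).round())
E
```

```text
t: 5.62
position: [492.1, -6.4, 238.9]
eef_rot: [0.0, 0.852, 0.524, 0.0]
ft_force: [0.9, -0.6, -0.6]
grip_width: 0.532
gripper_force: 20.0
t: 6.12
position: [495.4, 76.1, 238.5]
eef_rot: [0.0, 0.851, 0.525, -0.0]
ft_force: [-0.1, 0.1, -2.1]
grip_width: 0.536
gripper_force: 20.0
t 6.125 pos [495.4  76.1 238.5] yaw_y -26.7 q [-0.07  0.16  1.61 -0.    1.37  0.4 ] d_tool [154.    1.5  -1.6]
[527. 139. 404.]
dispenser 0.87 [142. 204.] [394. 161. 144.] 23516 [125.  84.  95.]
platform 0.78 [121. 221.] [373. 157. 144.] 2485 [69. 55. 58.]
platform 0.69 [318.  17.] [561. 210. 144.] 1734 [44. 41. 44.]
```

View pics/w3.png

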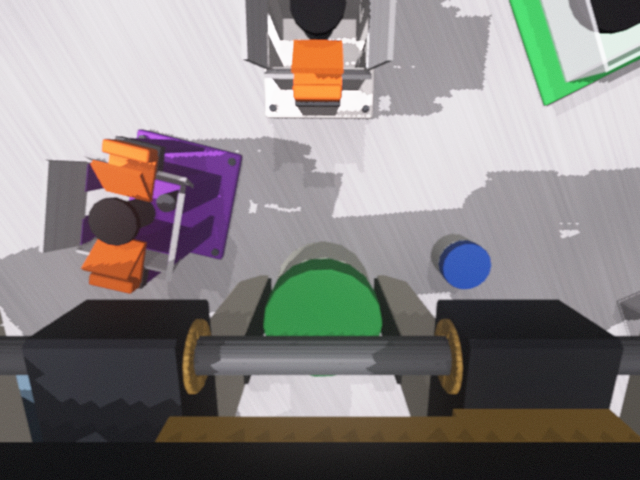

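The view shows the white dispenser dead ahead, with its platform at about (318,10) and partly cut off. The held jar is at (323,~310). I'll advance 70 mm and measure both.

```bash
python3 -m jog '[{"tx":35,"ty":0,"tz":0,"turn":0,"gripper":255},{"tx":35,"ty":0,"tz":0,"turn":0,"gripper":255},{"tx":0,"ty":0,"tz":0,"turn":0,"gripper":255},{"tx":0,"ty":0,"tz":0,"turn":0,"gripper":255}]'
python3 - <<'E'
from h import *
go(566,213,240)
o=r.get_obs()
p=vision.get_image("wrist");save(p,"pics/w4.png")
h=cv2.cvtColor(p["color"],cv2.COLOR_RGB2HSV).astype(int)
def box(m):
  n,l,s,c=cv2.connectedComponentsWithStats(m.astype(np.uint8));i=1+s[1:,4].argmax();return s[i]
m=(abs(h[...,0]-70)<20)&(h[...,1]>120);m[:200]=0
b=box(m);print("lid",b,at_z(p,(b[0]+b[2]/2,b[1]),o["position"][2]+30).round(1))
for d in models.silhouettes("platform",p)[:3]:
  s=box(d["mask"]);print(round(d["p"],2),s,at_z(p,d["uv"],144).round(1),"box c",at_z(p,(s[0]+s[2]/2,s[1]+s[3]/2),144).round(1),
   "dia",np.linalg.norm(at_z(p,(s[0],s[1]+s[3]/2),144)-at_z(p,(s[0]+s[2],s[1]+s[3]/2),144)).round(1))
om=(h[...,0]<16)&(h[...,1]>150)&(np.mgrid[:480,:640][0]<260)&(np.mgrid[:480,:640][1]>230);ys,xs=np.where(om);print("orange",xs.mean(),ys.mean(),at_z(p,(xs.mean(),ys.mean()),140).round(1))
E
```

```text
t: 6.78
position: [526.8, 137.9, 238.4]
eef_rot: [0.0, 0.852, 0.524, -0.001]
ft_force: [0.5, 0.7, -1.0]
grip_width: 0.536
gripper_force: 20.0
t 6.775 pos [526.8 137.9 238.4] yaw_y -26.8 q [ 0.05  0.24  1.51 -0.    1.39  0.52] d_tool [84.6  1.1 -1.7]
lid [ 263  268  120   68 6724] [538.  158.8 268.4]
0.79 [ 291   90   54   55 2319] [564.3 218.3 144. ] box c [564.4 218.1 144. ] dia 36.6
0.6 [107 282  58  17 675] [383.6 165.7 144. ] box c [383.3 168.9 144. ] dia 44.3
orange 317.2726791387222 108.72449699964702 [566.6 223.7 140. ]
```

View pics/w4.png

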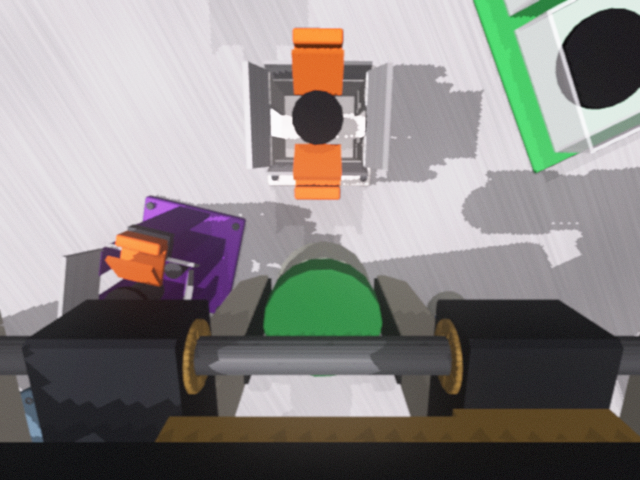

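The platform is at (317,117), which gives (564.4, 218.1) with a measured diameter of 36.6 mm. That matches the 36 mm spec, and the shaft is aligned with the tool. I'll move over it and lower the jar.

```bash
python3 -m jog '[{"tx":35,"ty":-1,"tz":0,"turn":0,"gripper":255},{"tx":35,"ty":-1,"tz":0,"turn":0,"gripper":255},{"tx":17,"ty":-1,"tz":20,"turn":0,"gripper":255},{"tx":0,"ty":0,"tz":30,"turn":0,"gripper":255},{"tx":0,"ty":0,"tz":0,"turn":0,"gripper":255}]'; python3 -m jog '[{"tx":0,"ty":0,"tz":10,"turn":0,"gripper":255},{"tx":0,"ty":0,"tz":5,"turn":0,"gripper":255},{"tx":0,"ty":0,"tz":2,"turn":0,"gripper":255},{"tx":0,"ty":0,"tz":0,"turn":0,"gripper":255},{"tx":0,"ty":0,"tz":0,"turn":0,"gripper":255}]'; python3 -c "
from h import *
go(564,218,166); s=[vision.get_image(n) for n in('scene','wrist')]
save(s[1],'pics/w5.png'); c=s[0]['color'][130:250,340:540]
cv2.imwrite('pics/s5.png',cv2.resize(c,(800,480),interpolation=cv2.INTER_CUBIC)[...,::-1])"
```

```text
t: 7.5
position: [560.9, 216.9, 184.9]
eef_rot: [-0.001, 0.852, 0.524, -0.004]
ft_force: [-0.3, -0.3, -1.1]
grip_width: 0.536
gripper_force: 20.0
t: 8.12
position: [563.8, 218.0, 172.1]
eef_rot: [0.0, 0.851, 0.524, 0.0]
ft_force: [0.3, -0.3, -1.1]
grip_width: 0.532
gripper_force: 20.0
t 8.125 pos [563.8 218.  172.1] yaw_y -26.7 q [ 0.18  0.39  1.47 -0.    1.29  0.65] d_tool [0.1 0.2 6.1]
```

View pics/s5.png

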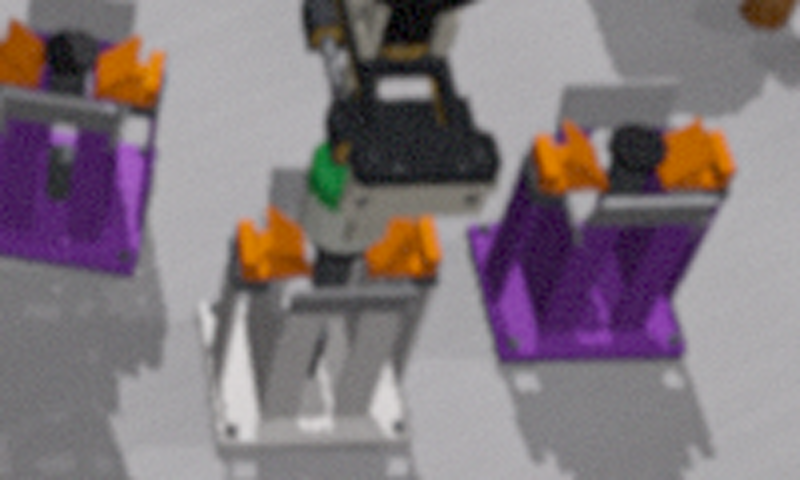

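The scene crop shows the jar centred over the black platform, between the orange catches at (270,245) and (405,245), still a few mm above it. I'll lower until it touches.

```bash
python3 -m jog '[{"tx":0,"ty":0,"tz":2,"turn":0,"gripper":255},{"tx":0,"ty":0,"tz":2,"turn":0,"gripper":255},{"tx":0,"ty":0,"tz":0,"turn":0,"gripper":255}]';python3 -m jog '[{"tx":0,"ty":0,"tz":2,"turn":0,"gripper":255},{"tx":0,"ty":0,"tz":1,"turn":0,"gripper":255},{"tx":0,"ty":0,"tz":0,"turn":0,"gripper":255}]'
```

```text
t: 8.6
position: [563.3, 218.0, 167.3]
eef_rot: [-0.0, 0.851, 0.524, -0.0]
ft_force: [-0.6, -0.3, -1.2]
grip_width: 0.536
gripper_force: 20.0
t: 8.98
position: [563.6, 218.1, 165.0]
eef_rot: [0.0, 0.851, 0.524, 0.0]
ft_force: [-0.7, 0.5, 2.6]
grip_width: 0.533
gripper_force: 20.0
```

Contact: the force is up 3–4 N at z = 165. I'll release gently.

```bash
python3 -m jog '[{"tx":0,"ty":0,"tz":0,"turn":0,"gripper":112},{"tx":0,"ty":0,"tz":0,"turn":0,"gripper":104},{"tx":0,"ty":0,"tz":0,"turn":0,"gripper":95},{"tx":0,"ty":0,"tz":0,"turn":0,"gripper":70},{"tx":0,"ty":0,"tz":0,"turn":0,"gripper":40}]';python3 -m jog '[{"tx":0,"ty":0,"tz":-20,"turn":0,"gripper":20},{"tx":0,"ty":0,"tz":-40,"turn":0,"gripper":20},{"tx":0,"ty":0,"tz":-25,"turn":0,"gripper":120},{"tx":0,"ty":0,"tz":0,"turn":0,"gripper":255},{"tx":0,"ty":0,"tz":0,"turn":0,"gripper":255}]'
python3 - <<'E'
from h import *
go(564,218,194)
s=[vision.get_image(n) for n in('scene','wrist')]
c=cv2.resize(s[0]['color'][130:250,360:500],(560,480),interpolation=cv2.INTER_CUBIC)
w=cv2.resize(s[1]['color'],(240,180))
c=np.hstack([c,np.vstack([w,np.zeros((300,240,3),np.uint8)])]);cv2.imwrite('pics/s6.png',c[...,::-1])
p=s[1];h=cv2.cvtColor(p["color"],cv2.COLOR_RGB2HSV).astype(int);m=(abs(h[...,0]-70)<20)&(h[...,1]>120)
n,l,st,ce=cv2.connectedComponentsWithStats(m.astype(np.uint8))
for i in range(1,n):
  if st[i,4]>800: print(st[i],at_z(p,(st[i,0]+st[i,2]/2,st[i,1]),194).round(1))
E
```

```text
t: 9.6
position: [563.5, 218.0, 164.6]
eef_rot: [-0.0, 0.851, 0.524, -0.0]
ft_force: [0.2, -0.4, -0.2]
grip_width: 0.786
gripper_force: 0.0
t: 10.22
position: [562.9, 217.9, 248.3]
eef_rot: [-0.0, 0.851, 0.524, -0.001]
ft_force: [-0.3, 0.1, -0.5]
grip_width: 0.65
gripper_force: 0.0
t 10.225 pos [562.9 217.9 248.3] yaw_y -26.7 q [ 0.18  0.34  1.35 -0.    1.45  0.65] d_tool [ 0.7  1.  54.3]
[ 429    0  211  248 7019] [728.5 296.4 194. ]
[ 285  224   77   73 4466] [574.1 238.3 194. ]
```

View pics/s6.png

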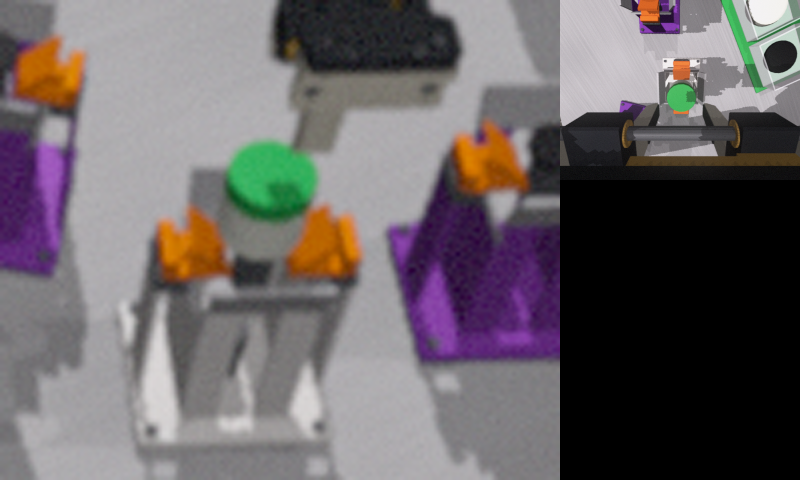

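The jar stands upright on the platform, with its green lid at (272,178) in the crop. I'll shut the fingers and push.

```bash
python3 -m jog '[{"tx":0.5,"ty":0.5,"tz":0,"turn":0,"gripper":255},{"tx":0,"ty":0,"tz":0,"turn":0,"gripper":255},{"tx":0,"ty":0,"tz":15,"turn":0,"gripper":255},{"tx":0,"ty":0,"tz":20,"turn":0,"gripper":255},{"tx":0,"ty":0,"tz":10,"turn":0,"gripper":255}]';python3 -m jog '[{"tx":0,"ty":0,"tz":5,"turn":0,"gripper":255},{"tx":0,"ty":0,"tz":5,"turn":0,"gripper":255},{"tx":0,"ty":0,"tz":5,"turn":0,"gripper":255},{"tx":0,"ty":0,"tz":0,"turn":0,"gripper":255},{"tx":0,"ty":0,"tz":0,"turn":0,"gripper":255}]'
```

```text
t: 10.95
position: [563.2, 218.0, 202.5]
eef_rot: [-0.001, 0.851, 0.524, -0.001]
ft_force: [-0.6, -0.0, -0.2]
grip_width: 0.033
gripper_force: 0.0
t: 11.58
position: [564.5, 218.3, 190.2]
eef_rot: [0.0, 0.851, 0.524, 0.0]
ft_force: [-0.9, -0.3, 1.6]
grip_width: 0.005
gripper_force: 1.1
```

```bash
python3 -m jog '[{"tx":0,"ty":0,"tz":5,"turn":0,"gripper":255},{"tx":0,"ty":0,"tz":5,"turn":0,"gripper":255},{"tx":0,"ty":0,"tz":5,"turn":0,"gripper":255},{"tx":0,"ty":0,"tz":5,"turn":0,"gripper":255},{"tx":0,"ty":0,"tz":5,"turn":0,"gripper":255}]'; python3 -c "
from h import *
p=vision.get_image('scene');c=cv2.resize(p['color'][130:250,360:500],(560,480),interpolation=cv2.INTER_CUBIC);cv2.imwrite('pics/s7.png',c[...,::-1])"
```

```text
t: 12.2
position: [565.3, 218.7, 165.8]
eef_rot: [0.0, 0.851, 0.524, 0.002]
ft_force: [1.2, 1.7, 7.2]
grip_width: 0.006
gripper_force: 3.3
```

View pics/s7.png

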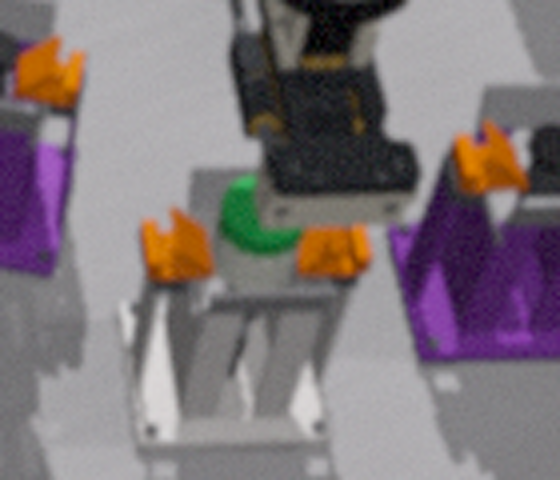

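The jar is going straight down and the catches are spreading (orange at (178,245) and (335,250)). I'll keep pushing.

```bash
python3 -m jog '[{"tx":0,"ty":0,"tz":5,"turn":0,"gripper":255},{"tx":0,"ty":0,"tz":5,"turn":0,"gripper":255},{"tx":0,"ty":0,"tz":5,"turn":0,"gripper":255},{"tx":0,"ty":0,"tz":5,"turn":0,"gripper":255},{"tx":0,"ty":0,"tz":5,"turn":0,"gripper":255}]';  python3 -m jog '[{"tx":0,"ty":0,"tz":5,"turn":0,"gripper":255},{"tx":0,"ty":0,"tz":5,"turn":0,"gripper":255},{"tx":0,"ty":0,"tz":5,"turn":0,"gripper":255},{"tx":0,"ty":0,"tz":0,"turn":0,"gripper":255},{"tx":0,"ty":0,"tz":0,"turn":0,"gripper":255}]'
```

```text
t: 12.88
position: [565.4, 218.8, 140.8]
eef_rot: [0.0, 0.851, 0.524, 0.002]
ft_force: [1.1, 1.0, 9.0]
grip_width: 0.001
gripper_force: 4.4
t: 13.5
position: [565.3, 218.7, 125.5]
eef_rot: [0.0, 0.851, 0.524, 0.002]
ft_force: [1.4, 0.7, 6.1]
grip_width: 0.01
gripper_force: 2.9
```

```bash
python3 -m jog '[{"tx":0,"ty":0,"tz":4,"turn":0,"gripper":255},{"tx":0,"ty":0,"tz":3,"turn":0,"gripper":255},{"tx":0,"ty":0,"tz":0,"turn":0,"gripper":255}]';  python3 -m jog '[{"tx":0,"ty":0,"tz":3,"turn":0,"gripper":255},{"tx":0,"ty":0,"tz":1,"turn":0,"gripper":255},{"tx":0,"ty":0,"tz":0,"turn":0,"gripper":255},{"tx":0,"ty":0,"tz":0,"turn":0,"gripper":255}]'
```

```text
t: 13.88
position: [565.4, 218.7, 118.7]
eef_rot: [0.0, 0.851, 0.524, 0.002]
ft_force: [0.6, 1.0, 8.2]
grip_width: 0.003
gripper_force: 4.3
t: 14.38
position: [565.4, 218.7, 115.0]
eef_rot: [0.0, 0.851, 0.524, 0.002]
ft_force: [0.6, 0.2, 9.8]
grip_width: 0.002
gripper_force: 4.5
```

```bash
python3 -m jog '[{"tx":0,"ty":0,"tz":-4,"turn":0,"gripper":255},{"tx":0,"ty":0,"tz":-4,"turn":0,"gripper":255},{"tx":0,"ty":0,"tz":-6,"turn":0,"gripper":255},{"tx":0,"ty":0,"tz":-10,"turn":0,"gripper":255},{"tx":0,"ty":0,"tz":-20,"turn":0,"gripper":255}]';  python3 -m jog '[{"tx":0,"ty":0,"tz":-30,"turn":0,"gripper":255},{"tx":0,"ty":0,"tz":-40,"turn":0,"gripper":255},{"tx":-50,"ty":0,"tz":-10,"turn":0,"gripper":255},{"tx":-50,"ty":0,"tz":0,"turn":0,"gripper":255},{"tx":0,"ty":0,"tz":0,"turn":0,"gripper":255}]'; python3 -c "
from h import *
p=vision.get_image('scene');c=cv2.resize(p['color'][130:250,360:500],(560,480),interpolation=cv2.INTER_CUBIC)
w=cv2.resize(vision.get_image('wrist')['color'],(240,180));c=np.hstack([c,np.vstack([w,cv2.resize(p['color'],(240,180)),np.zeros((120,240,3),np.uint8)])]);cv2.imwrite('pics/s8.png',c[...,::-1]);go(564,218,122)"
```

```text
t: 15.0
position: [563.3, 218.0, 157.0]
eef_rot: [-0.001, 0.851, 0.524, -0.001]
ft_force: [-0.5, -0.3, -1.0]
grip_width: 0.006
gripper_force: 0.0
t: 15.62
position: [517.9, 126.8, 238.1]
eef_rot: [0.0, 0.852, 0.523, -0.0]
ft_force: [1.1, 0.9, 0.9]
grip_width: 0.004
gripper_force: 0.0
t 15.725 pos [519.4 128.8 238. ] yaw_y -26.8 q [0.03 0.22 1.54 0.   1.38 0.5 ] d_tool [ 99.6  -0.4 116. ]
```

View pics/s8.png

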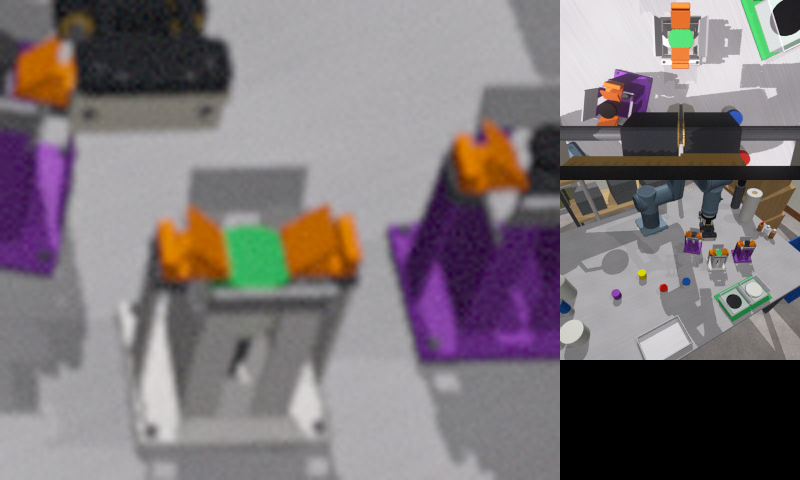

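The lid at (258,255) sits below both closed catches, the other jars are still standing, and the arm is clear. I'll hand in.

```bash
python3 -c "
from h import *
print(hand_in())"
```

```text
the job is handed in; nothing more can be done
None
```

The green-lidded jar is in the dispenser and stays down by itself with both catches closed over its lid; the red and blue jars are still standing, the arm is clear, and I handed the job in at about 16 s of the 53 s allowed (no verdict was returned).

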